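# Restock the ring-box dispenser, oldest first

## Task

Restock the ring-box dispenser first in, first out: bring the two boxes that are already in its lane forward to the front lip in the order they stand, put the new box that stands beside the dispenser into the lane behind them, upright and lengthwise like the others, and slide the blue follower plate forward until it holds the row closed up against the lip without gaps. Leave the mouse, the dropper bottles and the rest of the desk as they are.

Things in the scene. Friction and masses are not known exactly. Their poses are not given: they have to be found in the camera images.
- tray: White dispenser lane fixed to the desk, 285 x 76 mm. Origin: centre of its underside, on the desk; x runs along the lane, away from the robot. Its floor (grey liner) is 4 mm over the desk. Rails along both sides: tops 14 mm over the desk, inner faces at y = +-32 mm, ending at x = 142 mm in stops 22 mm high. It holds three boxes lengthwise in a row.
- lip (a point): Middle of the inner face of the lane's upright front lip, at floor level, 4 mm over the desk (x = -136 mm in the tray's frame); the front box's -x end belongs against it. The lip is 76 mm wide, its top 26 mm over the desk. Axes as the tray's.
- follower (a joint): Blue follower plate that slides along the lane behind the boxes: 0 = parked at the rear, its front face 225 mm behind the lip's inner face; grows (m) as it moves forward, to 0.11. It slides stiffly (1.5 N) and stays where left. With three boxes closed up it reads about 0.054.
- follower_tab (a point): Centre of the follower's tab: 10 mm thick along the lane (front flush with the plate's front face), 36 wide, 45 to 65 mm over the desk. Below it the plate is 6 mm thick, 56 wide; a foot reaches 34 mm back from the plate's front, top 10 mm over the desk (19 mm over the rails). Push it from behind or pinch the tab.
- old_front_center (a point): Old stock, the box nearer to the lip: burgundy ring box with a brass clasp, lid fixed shut, 57 mm long (60 with the clasp, at its -x end), 52 wide, 42 high, 40 to 85 g. Point: its centre, 21 mm over its underside; x along its length, y across, z up. It stands in the lane, 29 to 51 mm short of the lip.
- old_rear_center (a point): Old stock, the box behind it: burgundy ring box with a brass clasp, lid fixed shut, 57 mm long (60 with the clasp, at its -x end), 52 wide, 42 high, 40 to 85 g. Point: its centre, 21 mm over its underside; x along its length, y across, z up. It stands in the lane with 37 to 54 mm free between it and the follower.
- new_box_center (a point): The new box, standing alone on the bare desk to the left of the dispenser, within 0.4 m of it (a similar box far back by the wall is no part of the job): burgundy ring box with a brass clasp, lid fixed shut, 57 mm long (60 with the clasp, at its -x end), 52 wide, 42 high, 40 to 85 g. Point: its centre, 21 mm over its underside; x along its length, y across, z up. 
- mouse: Black computer mouse, 101 x 61 x 34 mm, on the desk; leave it. Origin: centre of its underside.
- bottle_green: Dropper bottle with green cap, 31 mm across, 84 mm high; leave it. Origin: centre of its underside.
- bottle_red: Dropper bottle with red cap, 31 mm across, 84 mm high; leave it. Origin: centre of its underside.
- bottle_yellow: Dropper bottle with yellow cap, 31 mm across, 84 mm high; leave it. Origin: centre of its underside.
There are look-alikes about, which are no part of the job. Leave any red or white look-alike of the part that bears old_front_center alone. What is shaped like the part that bears new_box_center but purple is not meant.

How it is judged (in metres and radians):
At the end, for the whole second after the job is handed in: In the lane, upright and lengthwise (0.25 rad), stand from the lip back: old front box (within about 13 mm of the lip), old rear box, new box; the follower is slid up behind them and at rest (joint over 0.042: all gaps in the row together under about 12 mm) (x of old_front_center in the frame of tray between -0.116 and -0.094 m and y of old_front_center in the frame of tray between -0.012 and 0.012 m and height (world z) of each of old_front_center, old_rear_center, new_box_center below 0.031 m and angle between each of old_front_center, old_rear_center, new_box_center's own z axis and vertical below 0.12 rad and angle between the x axis of each of old_front_center, old_rear_center, new_box_center and the x axis of tray, either way round below 0.25 rad and x of old_rear_center in the frame of tray between -0.062 and -0.036 m and y of old_rear_center in the frame of tray between -0.012 and 0.012 m and x of new_box_center in the frame of tray between -0.006 and 0.022 m and y of new_box_center in the frame of tray between -0.012 and 0.012 m and value of joint follower above 0.042 m and velocity of joint follower below 0.01 m/s); the robot touches nothing.
It fails at once if a bystander (mouse or dropper bottle) is moved by more than 3 cm or tipped (distance of any of mouse, bottle_green, bottle_red, bottle_yellow from where it was at the start of the episode above 0.03 m or angle between any of mouse, bottle_green, bottle_red, bottle_yellow's own z axis and vertical above 0.5 rad).
It also fails if it takes over 53 s, if anything falls off the work surface, if the arm or the gripper's body presses on something with over 40 N, if the wrist force passes 120 N, or if a joint passes its speed limit or range.

## Robot

A 7-joint arm with a two-finger parallel gripper is mounted at the origin on a cart in front of the work surface, level with it; the furniture and walls round the work are solid. World frame = base frame: x ahead of the robot, y to its left, z up, the work surface at z = 0. Lengths are in mm, angles in rad, forces in N, time in s.
With the tool pointing down it reaches from about 400 to 875 mm from the base axis. Payload 4.4 kg.
Tool frame: the origin (TCP) lies between the finger pads; the fingertips stand ctrl.tip_reach ahead of it and the grasp point (between the pads) lies 8 mm behind it (ctrl.tip_reach is the distance from the TCP to the fingertips, in mm); z points along the fingers, y is the direction in which the jaws open and shut (so a half turn about z gives the same grasp; the last joint's range is limited). The gripper opens to 85 mm and grips with 20 to 120 N. Pads are 22 mm wide; open, the fingers measure 114 mm over their backs; the gripper's body (76 mm by 85 mm) begins 54 mm behind the grasp point. The pads swing forward as they close: fully open they stand 13 mm farther back than shut.
Start: joints at [-1.391, 0.628, 0.038, 1.517, -0.027, 0.996, -0.02], TCP at [158.141, 630.483, 242.313] pointing down, gripper open.
Joint ranges: [-3.06, 3.06], [-0.37, 2.12], [-1.25, 1.32], [0.18, 2.47], [-1.1, 4.24], [0.23, 1.98], [-2.94, 2.94]. Speed limits (rad/s): [2.57, 2.57, 3.14, 3.14, 3.14, 3.14, 3.14].

## Interface

Orientations are given as [roll, pitch, yaw] about the fixed x, y, z axes, in that order (R = Rz(yaw) Ry(pitch) Rx(roll)).
In Python, from cell import status, viewer, order, ctrl gives the robot as it stands.
- The arm moves only by the tool play_rows, never from a script. Its argument "series" is a list of rows, each a list of 5 numbers: the shift along the tool's x, y, z in cm, then the turn about the tool's z in degrees, then the closure, from 0 (fully open) to 1 (shut). In form: [[x, y, z, yaw, gripper], ...]. A call has 1 to 8 rows; each row is the pose to reach, as a shift and turn from the pose commanded when the call began, along the tool's axes at that moment; what a row does not reach only later rows make up. A row lasts 1/10 s, in which the tool goes at most 50 mm and 8.59 degrees, less where a joint would pass 70% of its speed; a pose out of reach is approached as far as the arm can. A call with a gripper value outside its range is refused whole. The fingers move at their own pace and stop on an object; the grip force is fixed at half the most. Time passes only in rows, so rows that repeat a pose let the fingers close. It gives the time, the measured TCP pose, the force and the opening at its end, in the units of the state.
- status.read_state(): the state, without advancing time (a new reading comes with each control period).
- viewer.get_image(name): name is "side" or "top"; returns a dict with "img" (420x560x3 uint8, red, green, blue), "vfov" (degrees; the focal length in pixels is half the picture's height over the tangent of half this angle, whatever the lens; pixels are square), "cx", "cy" (the principal point, pixels), "rvec" (rotation vector, rad) and "tvec" (3), from world to camera coordinates, as OpenCV has them. Camera axes: x right, y down, z forward; pixel columns grow to the right and rows downward; lengths in mm; the calibration is good to about 2 mm. A picture is of the moment at which its call begins. There is no depth.
- order.finish_job(): hands the job in, once; it reports no verdict.
The state is a dict: "clock": time; "qpos": joint angles; "qd": joint speeds; "tau": joint torques, N m; "eef_pos": TCP position; "tool_rot": TCP orientation; "force": force on the tool from outside, world axes, zero at the start; "torque": the same for the moment, N m; "width": finger opening in mm.
Only numpy, scipy, OpenCV 4.12 (cv2) and the standard library are available. Lean on these libraries where they do the work, as an engineer would, in place of code of your own. Each camera call takes 0.05 s, during which the arm holds its last target. There are 200 camera calls.

## Working session

There is one attempt and no reset: what is moved stays moved. The work goes in short steps, Python scripts to look and compute and a tool call to move; the robot and the scene stay as the last step left them, time stands still between calls to the robot, and variables do not carry over. Pictures are saved under pics/ and viewed, about 8 in all and at most 12, crops included, and the job is handed in when it is done.

Besides the shell and the picture viewer there is one more tool, called after ">>>" as a command line: name --pt "numbers of a row" for each row, then --argument value for the rest. play_rows: Moves the arm, as the interface text tells. Its arguments: {"type":"object","properties":{"series":{"type":"array","items":{"type":"array","items":{"type":"number"}}}},"required":["series"]}

```bash
ls; mkdir -p pics
cat > h.py <<'E'
import numpy as np, cv2
from cell import status, viewer, order, ctrl
def cam(n):
    d=viewer.get_image(n); im=d["img"]; h,w=im.shape[:2]
    f=h/2/np.tan(np.radians(d["vfov"])/2)
    d["K"]=np.array([[f,0,d["cx"]],[0,f,d["cy"]],[0,0,1.]])
    d["R"]=cv2.Rodrigues(np.array(d["rvec"],float))[0]; d["t"]=np.array(d["tvec"],float).ravel()
    return d
def plane(d,uv,z):
    "pixels -> world xy on plane z"
    uv=np.atleast_2d(np.array(uv,float))
    r=np.c_[uv,np.ones(len(uv))]@np.linalg.inv(d["K"]).T@d["R"]
    c=-d["R"].T@d["t"]
    return (c+r*((z-c[2])/r[:,2])[:,None])[:,:2]
def proj(d,p):
    return cv2.projectPoints(np.atleast_2d(np.array(p,float)),d["R"],d["t"],d["K"],None)[0][:,0]
def save(d,n,crop=None,s=1):
    im=d["img"][:,:,::-1]
    if crop: a,b,c,e=crop; im=im[b:e,a:c]
    cv2.imwrite("pics/"+n,cv2.resize(im,None,fx=s,fy=s,interpolation=cv2.INTER_CUBIC))
E
python3 - <<'E'
from h import *
import pickle
for n in("top","side"):
    d=cam(n); save(d,n+"0.png",s=1.42); pickle.dump(d,open(n+"0.pkl","wb"))
    print(n,d["vfov"],d["cx"],d["cy"],(-d["R"].T@d["t"]).round(),d["R"].round(2).tolist())
print(status.read_state(), ctrl.tip_reach)
E
```

```text
pics
top 55.326936317693615 270.56806474341033 209.86511266311217 [434. 319. 983.] [[-0.01, -1.0, -0.02], [-0.99, 0.01, -0.1], [0.1, 0.02, -0.99]]
side 54.24331847679878 277.7023996705648 208.32509099384137 [348. 971. 680.] [[-0.95, -0.3, -0.01], [-0.2, 0.65, -0.73], [0.23, -0.7, -0.68]]
{'clock': 0.1, 'qpos': array([-1.39077548,  0.62924433,  0.03843192,  1.51824318, -0.02700865,
        0.99633765, -0.01999876]), 'qd': array([ 0.00027675, -0.00218425,  0.00054815, -0.0019015 , -0.0004468 ,
       -0.00046709,  0.00101627]), 'tau': array([ 2.57548054e-03, -5.64529467e+01,  1.23094797e+00, -1.93972760e+01,
        1.14612537e-02,  5.40206107e-03,  2.54261261e-05]), 'eef_pos': array([158.00785966, 629.94575391, 241.49478079]), 'tool_rot': array([-3.13987747e+00,  1.77170438e-06,  2.89577929e+00]), 'force': array([-0.60363621, -0.03783559, -0.0300237 ]), 'torque': array([0.00493667, 0.02827151, 0.01544353]), 'width': 85.03399151868415} 11.0
```

View pics/top0.png

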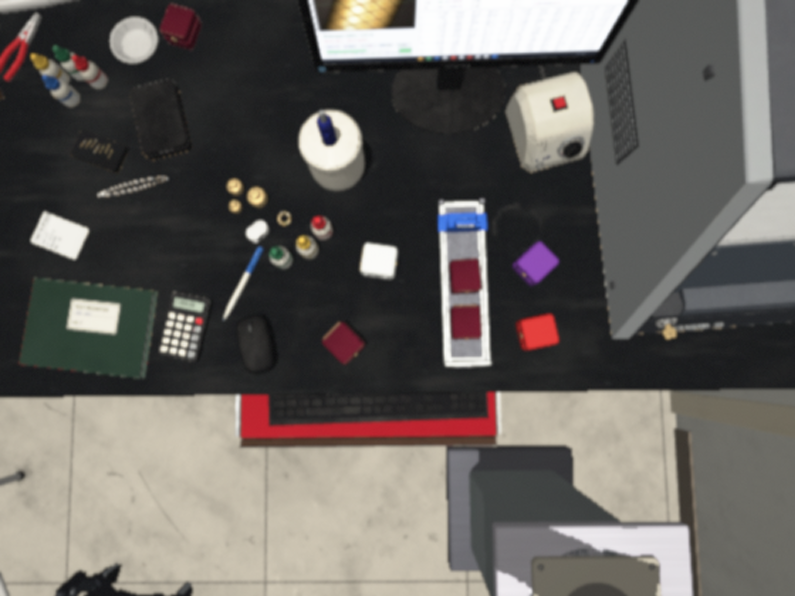

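View pics/side0.png

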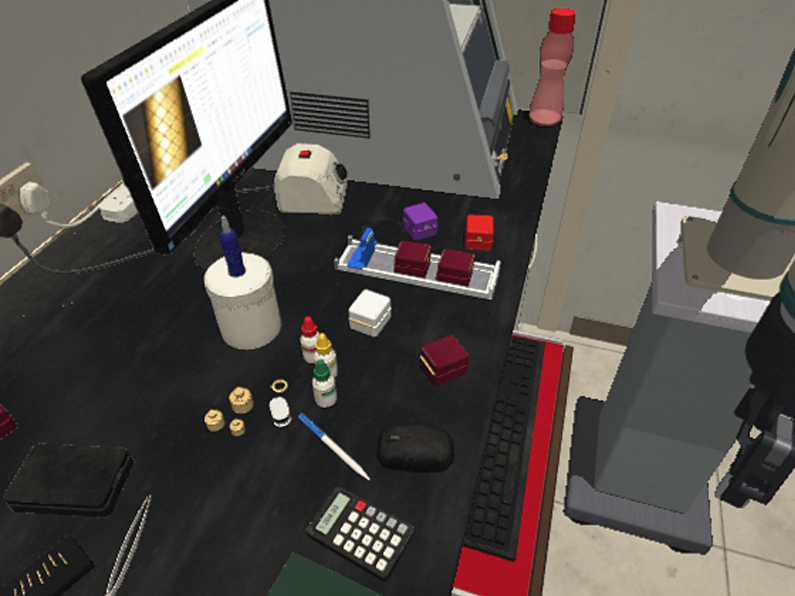

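The top view shows the lane at about x 440–490 and y 200–365, with old boxes at (465,275) and (466,322) and the follower at (462,222). There are four candidates for the new box:
- Burgundy at (343,342): fits, because it stands alone to the left of the dispenser.
- Burgundy at (180,25): far back by the wall, so not meant.
- White at (379,260): a look-alike.
- Purple (536,262) and red (538,332): look-alikes on the right.

```bash
cat > m.py <<'E'
from h import *
def burg(im):
    h=cv2.cvtColor(im,cv2.COLOR_RGB2HSV)
    m=(((h[...,0]>165)|(h[...,0]<4))&(h[...,1]>110)&(h[...,2]>35)&(h[...,2]<150)).astype(np.uint8)
    return m
def blue(im):
    h=cv2.cvtColor(im,cv2.COLOR_RGB2HSV)
    return ((h[...,0]>100)&(h[...,0]<125)&(h[...,1]>150)&(h[...,2]>70)).astype(np.uint8)
def white(im):
    h=cv2.cvtColor(im,cv2.COLOR_RGB2HSV)
    return ((h[...,1]<60)&(h[...,2]>150)).astype(np.uint8)
def blobs(m,amin=150):
    return [c for c in cv2.findContours(m,cv2.RETR_EXTERNAL,cv2.CHAIN_APPROX_NONE)[0] if cv2.contourArea(c)>amin]
def rects(d,m,z,amin=150):
    for c in blobs(m,amin):
        p=plane(d,c[:,0],z).astype(np.float32)
        (x,y),(w,h),a=cv2.minAreaRect(p)
        px=c[:,0].mean(0).round()
        print("z",z,"px",px,"xy",round(x,1),round(y,1),"wh",round(w,1),round(h,1),"ang",round(a,1),"x",p[:,0].min(),p[:,0].max(),"y",p[:,1].min(),p[:,1].max())
E
python3 - <<'E'
from m import *; import pickle
d=pickle.load(open("top0.pkl","rb")); im=d["img"]
print("burg");rects(d,burg(im),42)
print("blue");rects(d,blue(im),65,60)
print("white");rects(d,white(im),14)
s=pickle.load(open("side0.pkl","rb"))
print("side burg");rects(s,burg(s["img"]),42)
a=d["img"][125:275,215:365][:,:,::-1]; b=s["img"][145:285,210:360][:,:,::-1]
a=cv2.resize(a,(400,400),interpolation=cv2.INTER_CUBIC);b=cv2.resize(b,(400,400),interpolation=cv2.INTER_CUBIC)
cv2.imwrite("pics/crop0.png",np.hstack([a,b]))
E
```

```text
burg
z 42 px [242. 241.] xy 455.9 406.7 wh 55.4 53.0 ang 42.3 x 423.93152 491.90643 y 373.19626 443.72552
z 42 px [378. 233.] xy 470.4 87.6 wh 56.5 68.6 ang 11.4 x 438.94666 501.59064 y 51.27747 122.833855
z 42 px [328. 227.] xy 488.1 205.1 wh 44.7 49.3 ang 89.2 x 463.2451 513.00104 y 182.6329 227.54387
z 42 px [327. 194.] xy 565.2 204.1 wh 51.9 46.6 ang 3.8 x 538.859 591.25836 y 180.74496 227.77051
z 42 px [127.  18.] xy 1016.3 692.9 wh 69.4 70.2 ang 72.0 x 976.7838 1057.1079 y 658.8914 727.2832
blue
z 65 px [326. 156.] xy 651.1 208.4 wh 26.2 82.0 ang 0.7 x 637.5329 664.6971 y 167.45784 249.23833
white
z 14 px [360. 412.] xy 64.6 134.7 wh 56.8 37.5 ang 89.8 x 45.738945 83.38558 y 106.3663 163.09984
z 14 px [448. 387.] xy 99.5 -40.0 wh 221.7 108.3 ang 89.7 x 44.915184 153.96579 y -150.64516 70.50892
z 14 px [154. 358.] xy 209.2 587.1 wh 820.1 323.9 ang 89.8 x 45.95733 371.5062 y 177.55864 996.70825
z 14 px [420. 311.] xy 267.5 7.6 wh 295.5 208.7 ang 89.4 x 162.06725 371.72034 y -140.82782 154.57755
z 14 px [123. 242.] xy 461.6 698.8 wh 45.0 39.7 ang 77.5 x 438.93674 480.3514 y 674.31
[... 933 characters left out ...]
y 890.4 -315.7 wh 44.6 332.9 ang 88.1 x 724.26154 1057.1514 y -343.0429 -289.36655
z 14 px [321.  20.] xy 1014.4 186.0 wh 571.6 110.8 ang 88.5 x 960.5649 1077.2572 y -101.12358 470.31766
side burg
z 42 px [311. 254.] xy 454.1 425.5 wh 71.8 75.9 ang 44.9 x 419.03342 490.79535 y 377.03497 474.87805
z 42 px [321. 188.] xy 487.1 218.1 wh 56.0 89.5 ang 6.2 x 456.98224 515.94196 y 174.10426 261.06805
z 42 px [290. 182.] xy 563.2 217.5 wh 57.7 93.8 ang 10.1 x 530.1731 594.48865 y 172.10678 261.8689
z 42 px [338. 162.] xy 468.8 109.5 wh 51.5 109.5 ang 10.7 x 436.82523 500.38037 y 51.888172 166.53049
z 42 px [393.  27.] xy 439.9 -947.4 wh 90.1 425.1 ang 4.1 x 386.97714 486.3755 y -1162.5226 -737.5854
```

View pics/crop0.png

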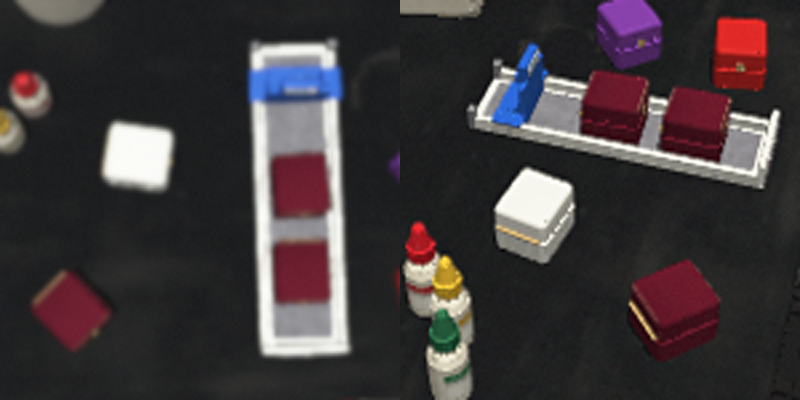

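The crop confirms the new box at top px (242,241), with its clasp on the lower-right edge, so its length runs at about +42° in world. The last measurement is the lane axis, plus the first move's numbers.

```bash
cat >> h.py <<'E'
def go(x,y,z,yawdeg,st=None):
    "shift in tool axes (cm) and turn (deg) from measured pose to a tool-down world target"
    from scipy.spatial.transform import Rotation as Ro
    st=st or status.read_state(); r=st["tool_rot"]; R=Ro.from_euler("xyz",r).as_matrix()
    s=R.T@(np.array([x,y,z])-st["eef_pos"])/10
    t=-((yawdeg-np.degrees(r[2])+180)%360-180)
    print("rows:",s.round(2),round(t,1))
E
python3 - <<'E'
from m import *; import pickle
d=pickle.load(open("top0.pkl","rb")); im=d["img"]; w=white(im)
L=[];Rr=[]
for r in range(175,250):
    c=np.where(w[r,300:355])[0]+300
    if len(c)>3: L.append((c.min()-.5,r)); Rr.append((c.max()+.5,r))
for n,e in(("left",L),("right",Rr)):
    p=plane(d,e,14); k=np.polyfit(p[:,0],p[:,1],1); print(n,"slope deg",np.degrees(np.arctan(k[0])),"y@430,560,640",np.polyval(k,[430,560,640]),"resid",np.std(p[:,1]-np.polyval(k,p[:,0])))
# gradient profile along lane centre
cols=slice(318,337); g=im[:,cols].mean((1,2))
for r in list(range(136,175))+list(range(248,262)): print(r,round(g[r]),round(float(plane(d,[[327,r]],26)[0,0])),end="; ")
print()
go(620,202,200,180.7)
E
```

```text
left slope deg 0.5922124286754289 y@430,560,640 [240.52953407 241.8732693  242.70018329] resid 0.6754106229795775
right slope deg 0.6832981992839364 y@430,560,640 [161.6268029  163.17723084 164.13134034] resid 0.6962425619382272
136 30 710; 137 30 707; 138 30 705; 139 32 702; 140 60 700; 141 136 697; 142 214 695; 143 240 692; 144 238 690; 145 215 688; 146 176 685; 147 157 683; 148 152 680; 149 148 678; 150 146 675; 151 141 673; 152 137 670; 153 134 668; 154 132 665; 155 135 663; 156 139 660; 157 143 658; 158 143 655; 159 124 653; 160 93 650; 161 73 648; 162 86 645; 163 117 643; 164 141 641; 165 150 638; 166 152 636; 167 152 633; 168 152 631; 169 152 628; 170 152 626; 171 151 623; 172 150 621; 173 151 618; 174 151 616; 248 148 438; 249 149 436; 250 158 433; 251 194 431; 252 226 429; 253 223 426; 254 217 424; 255 233 421; 256 234 419; 257 200 417; 258 127 414; 259 65 412; 260 38 410; 261 36 407; 
rows: [-55.22 -30.26   4.2 ] -14.8
```

>>> play_rows --pt "-4 -2.2 0.3 -4 1" --pt "-8 -4.4 0.6 -8 1" --pt "-12 -6.6 0.9 -12 1" --pt "-16 -8.8 1.2 -14.8 1" --pt "-20 -11 1.5 -14.8 1" --pt "-24 -13.2 1.8 -14.8 1" --pt "-28 -15.3 2.1 -14.8 1" --pt "-32 -17.5 2.4 -14.8 1"

```text
clock: 0.9
eef_pos: [426.9, 381.4, 217.9]
tool_rot: [-3.141, -0.0, -3.129]
force: [-0.6, 0.7, 0.2]
width: 0.1
```

```bash
python3 -c "
from h import *
go(620,203,120,180.7)"
```

```text
rows: [-19.09 -18.08   9.79] 0.0
```

>>> play_rows --pt "-4 -3.8 1 0 1" --pt "-8 -7.6 2 0 1" --pt "-11.5 -11 4 0 1" --pt "-15 -14.3 6 0 1" --pt "-18 -17 8 0 1" --pt "-19.1 -18.1 9.8 0 1" --pt "-19.1 -18.1 9.8 0 1"

```text
clock: 1.6
eef_pos: [620.2, 197.4, 116.3]
tool_rot: [-3.136, -0.004, -3.137]
force: [-0.5, -0.1, -1.5]
width: 0.3
```

Run:
```python
from m import *
a=cam("top"); b=cam("side")
A=cv2.resize(a["img"][115:275,280:400,::-1],(390,520),interpolation=cv2.INTER_CUBIC)
B=cv2.resize(b["img"][130:230,220:370,::-1],(400,267),interpolation=cv2.INTER_CUBIC)
B=np.vstack([B,np.zeros((253,400,3),np.uint8)])
cv2.imwrite("pics/c1.png",np.hstack([A,B])); go(620,203,22,180.7)
for h in (22-11,):print(proj(b,[[609,203,h],[631,203,h],[593.5,203,46]]).round())
```

```text
rows: [-0.17 -0.07  9.71] -0.1
[[274. 184.]
 [266. 182.]
 [280. 174.]]
```

View pics/c1.png

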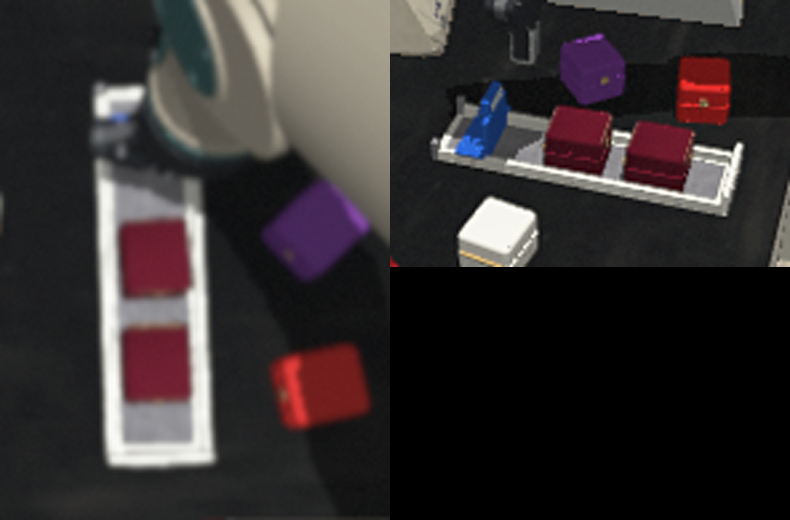

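The arm is above the free stretch of lane between the rear box (side crop 578,135) and the follower (485,120). I'll descend.

>>> play_rows --pt "-0.1 0 3 0 1" --pt "-0.1 0 6 0 1" --pt "-0.1 0 8 0 1" --pt "-0.1 0 9.6 0 1" --pt "-0.1 0 9.6 0 1"

```text
clock: 2.2
eef_pos: [618.2, 205.6, 22.9]
tool_rot: [-3.141, -0.003, -3.127]
force: [-1.3, 0.9, 0.2]
width: 0.3
```

Run:
```python
from m import *
b=cam("side"); save(b,"c2.png",(220,100,370,240),4); print(status.read_state()["force"]); go(553,202.4,22,180.64)
```

```text
[-0.30898062  0.09184046  0.70622542]
rows: [ 6.64 -0.22  0.22] 0.2
```

View pics/c2.png

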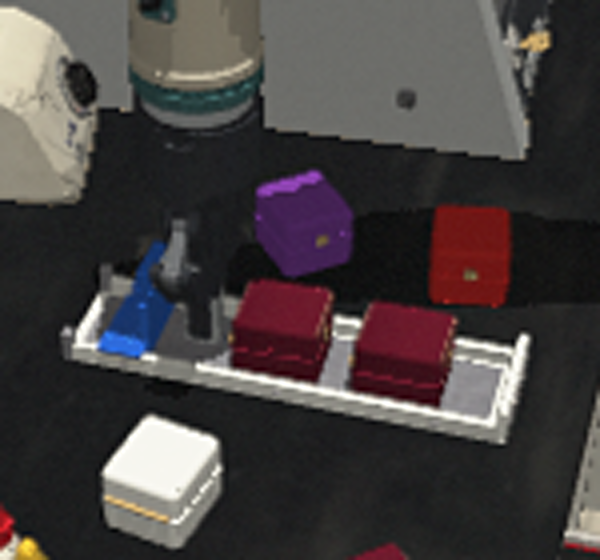

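The fingers stand in the gap at (205,315) without touching anything, so I'll push gently toward the lip.

>>> play_rows --pt "0.7 -0.2 0.2 0 1" --pt "1.4 -0.2 0.2 0 1" --pt "2.1 -0.2 0.2 0 1" --pt "2.8 -0.2 0.2 0 1" --pt "3.5 -0.2 0.2 0 1" --pt "4.2 -0.2 0.2 0 1" --pt "4.8 -0.2 0.2 0 1" --pt "5.4 -0.2 0.2 0 1"

```text
clock: 3.05
eef_pos: [566.0, 201.7, 22.4]
tool_rot: [3.141, 0.001, -3.129]
force: [0.3, -0.2, 0.9]
width: 0.2
```

>>> play_rows --pt "0.2 0 0 0 1" --pt "0.4 0 0 0 1" --pt "0.6 0 0 0 1" --pt "0.7 0 0 0 1"

```text
clock: 3.45
eef_pos: [559.2, 201.5, 22.3]
tool_rot: [3.142, 0.0, -3.129]
force: [0.8, -0.2, 0.4]
width: 0.2
```

Run:
```python
from m import *
d=cam("side"); print(status.read_state()["force"],status.read_state()["eef_pos"]); rects(d,burg(d["img"]),42)
go(553,202.4,22,180.64)
```

```text
[0.74635711 0.17321846 0.52352442] [559.00389791 201.48817923  22.23974539]
z 42 px [311. 254.] xy 454.1 425.5 wh 71.8 75.9 ang 44.9 x 419.03342 490.79535 y 377.03497 474.87805
z 42 px [321. 187.] xy 488.4 216.7 wh 116.2 88.7 ang 0.1 x 430.29544 546.4873 y 172.39062 261.09973
z 42 px [337. 163.] xy 468.6 110.3 wh 51.5 107.7 ang 10.7 x 436.82523 500.38037 y 55.667492 166.53049
z 42 px [393.  26.] xy 436.2 -962.0 wh 90.1 451.4 ang 1.9 x 386.97714 488.69696 y -1186.0681 -737.5854
rows: [0.6  0.1  0.02] 0.1
```

>>> play_rows --pt "0.2 0 0 0 1" --pt "0.3 0 0 0 1" --pt "0.4 0 0 0 1"

```text
clock: 3.8
eef_pos: [555.1, 201.4, 22.2]
tool_rot: [-3.142, -0.0, -3.129]
force: [0.5, -0.0, 0.3]
width: 0.3
```

>>> play_rows --pt "0.1 0 0 0 1" --pt "0.2 0 0 0 1" --pt "0.2 0 0 0 1"

```text
clock: 4.1
eef_pos: [552.8, 201.4, 22.2]
tool_rot: [-3.141, -0.001, -3.129]
force: [-0.6, 0.5, 0.6]
width: 0.2
```

>>> play_rows --pt "0.1 0 0 0 1" --pt "0.2 0 0 0 1" --pt "0.2 0 0 0 1"

```text
clock: 4.4
eef_pos: [551.1, 201.4, 22.3]
tool_rot: [-3.142, -0.0, -3.129]
force: [0.3, 0.2, 0.5]
width: 0.2
```

>>> play_rows --pt "0.1 0 0 0 1" --pt "0.2 0 0 0 1" --pt "0.2 0 0 0 1"

```text
clock: 4.7
eef_pos: [551.1, 201.4, 22.8]
tool_rot: [3.141, 0.004, -3.13]
force: [5.4, -1.0, -0.6]
width: -0.3
```

>>> play_rows --pt "0.1 0 0 0 1" --pt "0.2 0 0 0 1" --pt "0.2 0 0 0 1"

```text
clock: 5.0
eef_pos: [551.0, 201.5, 23.2]
tool_rot: [3.14, 0.007, -3.13]
force: [7.3, -1.1, -0.4]
width: -0.1
```

Run:
```python
from m import *
d=cam("side"); print(status.read_state()["force"],status.read_state()["eef_pos"]); rects(d,burg(d["img"])[:210],42,400)
save(d,"c3.png",(240,130,370,230),5)
```

```text
[ 7.92762366 -1.33354096 -0.64919469] [550.99674328 201.47135385  23.20065153]
z 42 px [324. 187.] xy 480.6 216.4 wh 113.4 90.2 ang 1.3 x 423.41437 538.06494 y 171.65791 261.08383
z 42 px [337. 163.] xy 468.6 110.2 wh 51.5 108.0 ang 10.7 x 436.71097 500.38037 y 55.667492 166.53049
z 42 px [393.  26.] xy 436.2 -962.0 wh 90.1 451.4 ang 1.9 x 386.97714 488.69696 y -1186.0681 -737.5854
```

View pics/c3.png

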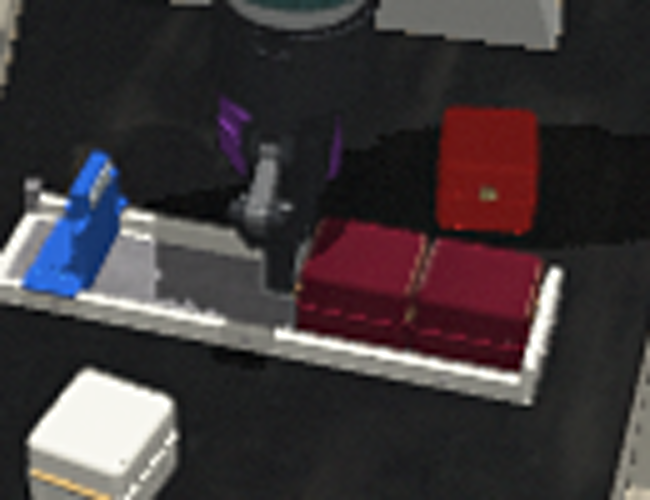

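Both boxes are closed up against the lip: contact force was 7 N, the fingers stopped at x=551, and the crop shows the row touching the lip near (540,330). Next I back off, lift and go to the new box.

>>> play_rows --pt "-0.8 0 0 0 1" --pt "-1.5 0 0 0 1" --pt "-1.5 0 -4 0 0.8" --pt "-1.5 0 -8 -8 0.5" --pt "-0.5 2 -12 -16 0.3" --pt "2 5 -12 -24 0" --pt "5.5 8.5 -12 -32 0" --pt "7 12 -12 -40 0"

```text
clock: 5.85
eef_pos: [471.6, 321.1, 142.4]
tool_rot: [3.14, -0.004, -2.424]
force: [0.8, 1.2, -0.4]
width: 85.1
```

```bash
python3 -c "
from h import *
go(456,408,142,222.3)
go(456,408,80,222.3)
go(456,408,23,222.3)"
```

```text
rows: [-4.54  7.57  0.03] -1.2
rows: [-4.57  7.57  6.23] -1.2
rows: [-4.59  7.56 11.93] -1.2
```

>>> play_rows --pt "-2 3.5 0 -1.2 0" --pt "-4 6.5 1 -1.2 0" --pt "-4.6 7.6 3 -1.2 0" --pt "-4.6 7.6 5 -1.2 0" --pt "-4.6 7.6 5 -1.2 0"

```text
clock: 6.35
eef_pos: [458.3, 406.7, 89.3]
tool_rot: [-3.142, -0.008, -2.408]
force: [0.5, -0.4, 0.0]
width: 85.2
```

Run:
```python
from m import *
go(456,408,23,222.3)
d=cam("side"); save(d,"c4.png",(230,170,380,300),4)
```

```text
rows: [0.03 0.25 6.63] -0.3
```

View pics/c4.png

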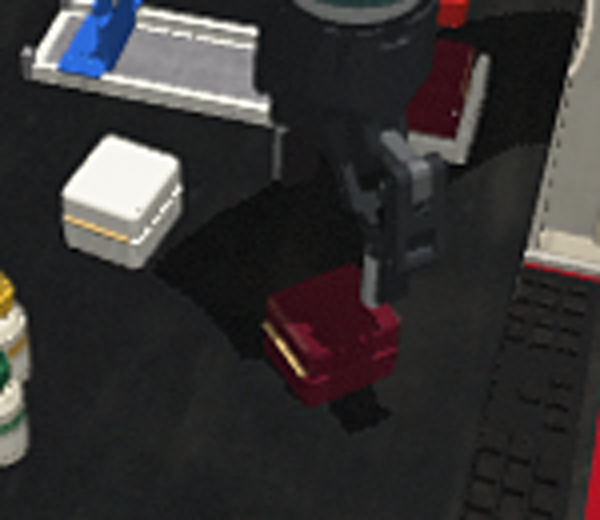

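The gripper hangs over the new box (332,335) with the near finger at (375,285). By the numbers it straddles the box's width, so I descend and close.

>>> play_rows --pt "0 0.2 2 0 0" --pt "0 0.2 4 0 0" --pt "0 0.2 5.5 0 0" --pt "0 0.2 6.6 0 0" --pt "0 0.2 6.6 0 0.3" --pt "0 0.2 6.6 0 1" --pt "0 0.2 6.6 0 1" --pt "0 0.2 6.6 0 1"

```text
clock: 7.2
eef_pos: [460.4, 410.3, 27.6]
tool_rot: [3.141, 0.002, -2.41]
force: [0.2, 0.1, 3.8]
width: 49.0
```

>>> play_rows --pt "0 0 0 0 1" --pt "0 0 -2 0 1" --pt "0 0 -5 0 1" --pt "0 0 -8 0 1" --pt "0 0 -8 0 1"

```text
clock: 7.7
eef_pos: [461.7, 411.7, 110.4]
tool_rot: [3.141, 0.008, -2.41]
force: [0.9, 0.4, -0.1]
width: 49.7
```

Run:
```python
from m import *
st=status.read_state(); print(st["eef_pos"],st["width"],st["force"])
go(581,202.6,105,180.64)
d=cam("side"); save(d,"c5.png",(230,150,380,280),4)
```

```text
[461.68321384 411.67936102 110.4318446 ] 49.701651878763485 [ 0.87563517  0.41820698 -0.09793346]
rows: [  5.09 -23.53   0.49] 41.3
```

View pics/c5.png

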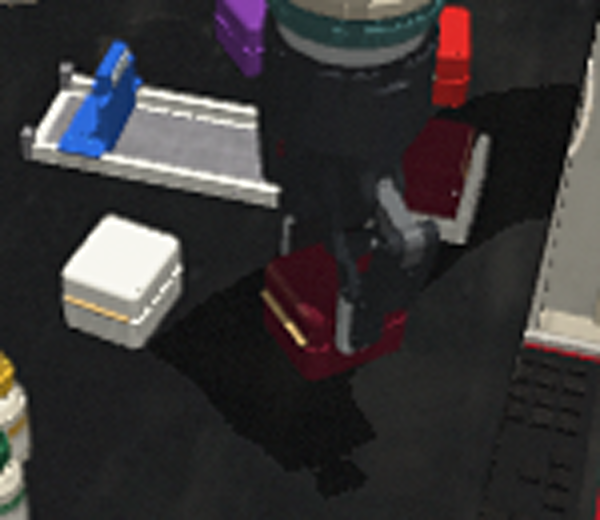

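The box is lifted: it has risen about 27 px in the side view, hangs level, and the width reads 49.7. Now I carry it over the lane behind the rear box.

>>> play_rows --pt "0.7 -3.4 0.1 6 1" --pt "1.4 -6.8 0.2 12 1" --pt "2.1 -10.2 0.3 18 1" --pt "2.9 -13.6 0.4 24 1" --pt "3.7 -17 0.5 30 1" --pt "4.4 -20.4 0.5 36 1" --pt "5 -22.8 0.5 41.3 1" --pt "5.1 -23.5 0.5 41.3 1"

```text
clock: 8.55
eef_pos: [579.5, 196.0, 100.0]
tool_rot: [-3.138, -0.001, -3.136]
force: [-0.5, -0.8, -0.3]
width: 49.5
```

>>> play_rows --pt "0 0 0 0 1" --pt "0 0 0 0 1" --pt "0 0 0 0 1"

```text
clock: 8.85
eef_pos: [577.5, 203.0, 101.1]
tool_rot: [3.14, -0.001, -3.127]
force: [0.3, 0.3, -0.4]
width: 49.8
```

Run:
```python
from m import *
st=status.read_state(); print(st["eef_pos"],st["width"],st["force"])
go(581,202.6,105,180.64);go(581,202.6,37,180.64)
d=cam("side"); save(d,"c6.png",(220,100,370,230),4)
```

```text
[577.51218206 203.04395291 101.06064814] 49.75923341156506 [ 0.3493601   0.29147453 -0.39768548]
rows: [-0.35 -0.05 -0.39] 0.2
rows: [-0.36 -0.06  6.41] 0.2
```

View pics/c6.png

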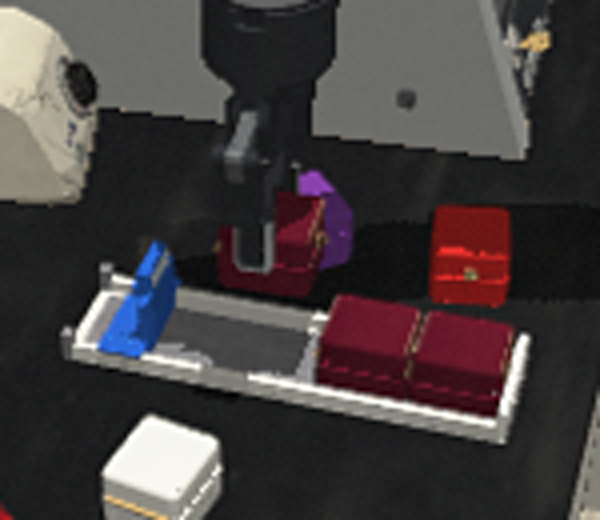

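The new box hangs over the lane at (270,245), level and lengthwise with its clasp toward the lip. I'll work out its underside and ends by casting rays onto the plane of its left face.

Run:
```python
from m import *
d=cam("side")
uv=np.array([[220,283],[305,298],[217,240],[309,258]])/4+[220,100]
r=np.c_[uv,np.ones(4)]@np.linalg.inv(d["K"]).T@d["R"]; c=-d["R"].T@d["t"]
print((c+r*((228.6-c[1])/r[:,1])[:,None]).round(1))
```

```text
[[598.4 228.6  74.4]
 [545.3 228.6  75.2]
 [599.8 228.6 105.9]
 [543.5 228.6 105.1]]
```

>>> play_rows --pt "-0.5 0 0 0.2 1" --pt "-1 0 0 0.2 1" --pt "-1 0 2 0.2 1" --pt "-1 0 4 0.2 1" --pt "-1 0 5.5 0.2 1" --pt "-1 0 6.3 0.2 1" --pt "-1 0 6.3 0.2 1" --pt "-1 0 6.3 0.2 1"

```text
clock: 9.75
eef_pos: [589.1, 200.9, 38.6]
tool_rot: [3.141, 0.001, -3.134]
force: [-0.2, 0.3, 0.1]
width: 49.4
```

Run:
```python
from m import *
st=status.read_state(); print(st["eef_pos"],st["width"],st["force"]); go(588,202.7,30,180.64)
```

```text
[589.1304617  200.90327533  38.62408125] 49.421554288914024 [-0.18849857  0.3476002   0.06109688]
rows: [0.11 0.18 0.86] -0.2
```

>>> play_rows --pt "0 0.1 0.3 0 1" --pt "0 0.1 0.5 0 1" --pt "0 0.1 0.6 0 1" --pt "0 0.1 0.6 0 1" --pt "0 0.1 0.6 0 1"

```text
clock: 10.25
eef_pos: [588.7, 201.7, 32.4]
tool_rot: [3.142, 0.0, -3.134]
force: [0.2, 0.3, -0.8]
width: 49.5
```

>>> play_rows --pt "0 0 0.1 0 1" --pt "0 0 0.2 0 1" --pt "0 0 0.2 0 1"

```text
clock: 10.55
eef_pos: [588.9, 201.8, 31.5]
tool_rot: [3.141, 0.001, -3.134]
force: [-2.0, -1.1, 8.7]
width: 48.8
```

Floor contact reads 8.7 N at z=31.5, as predicted. Release and rise.

>>> play_rows --pt "0 0 -0.1 0 0.3" --pt "0 0 -0.1 0 0" --pt "0 0 -0.1 0 0" --pt "0 0 -0.1 0 0" --pt "0 0 -3 0 0" --pt "0 0 -6 0 0" --pt "0 0 -10 0 0" --pt "0 0 -10 0 0"

```text
clock: 11.35
eef_pos: [592.3, 203.0, 135.5]
tool_rot: [3.138, 0.009, -3.135]
force: [1.6, 0.7, 0.9]
width: 84.9
```

Run:
```python
from m import *
st=status.read_state(); print(st["eef_pos"],st["width"],st["force"]); go(690,204,131,180.64);go(690,204,50,180.64)
d=cam("side"); save(d,"c7.png",(220,100,370,230),4); rects(d,burg(d["img"])[:210],46,300);rects(d,blue(d["img"])[:200],65,60)
```

```text
[592.25452728 203.04768058 135.458905  ] 84.9434172614607 [1.5757994  0.74476615 0.92000892]
rows: [-9.77  0.02  0.54] -0.2
rows: [-9.7  -0.    8.64] -0.2
z 46 px [324. 188.] xy 480.4 221.7 wh 114.9 87.7 ang 0.1 x 422.94305 537.92236 y 177.87378 265.5492
z 46 px [284. 180.] xy 579.6 223.4 wh 61.5 92.3 ang 8.6 x 546.17755 612.3085 y 176.59927 267.0342
z 46 px [337. 163.] xy 468.0 114.9 wh 51.2 108.8 ang 10.7 x 436.15634 499.42685 y 57.648354 171.57242
z 46 px [392.  27.] xy 435.7 -949.9 wh 89.6 448.5 ang 1.9 x 386.7341 487.81665 y -1172.5521 -726.87915
z 65 px [256. 175.] xy 639.6 241.3 wh 31.4 110.1 ang 3.0 x 622.7894 656.9926 y 186.9787 296.43665
```

View pics/c7.png

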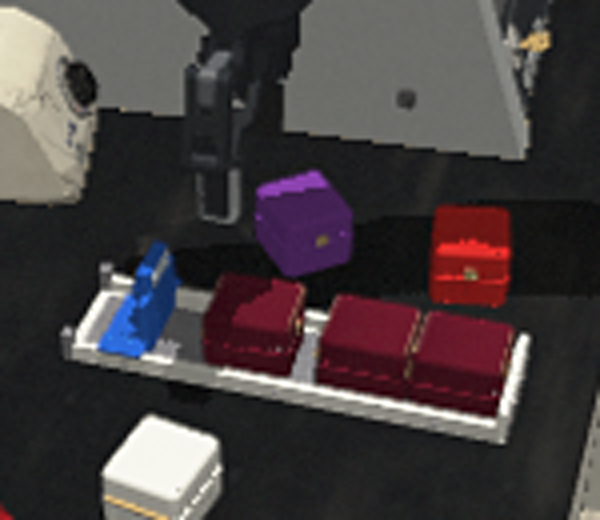

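The new box stands in the lane at (255,325), lengthwise, with a gap of about 9 mm to the row. Next I close the fingers and go behind the follower tab.

>>> play_rows --pt "-3 0 0 0 1" --pt "-6 0 0 0 1" --pt "-9 0 0 0 1" --pt "-9.8 0 0 0 1" --pt "-9.8 0 3 0 1" --pt "-9.8 0 6 0 1" --pt "-9.8 0 8.5 0 1" --pt "-9.8 0 8.5 0 1"

```text
clock: 12.2
eef_pos: [682.0, 201.4, 39.9]
tool_rot: [-3.139, -0.01, -3.134]
force: [-0.8, 0.2, 0.1]
width: 0.0
```

>>> play_rows --pt "0 0 0 0 1" --pt "0 0 0 0 1"

```text
clock: 12.4
eef_pos: [687.5, 202.9, 46.7]
tool_rot: [3.141, 0.002, -3.134]
force: [1.1, 0.2, -0.0]
width: 0.0
```

Run:
```python
from m import *
st=status.read_state(); print(st["eef_pos"],st["width"],st["force"]); go(667,204,48,180.64); go(612,203,48,180.64)
d=cam("side"); save(d,"c8.png",(220,100,370,230),4)
```

```text
[687.52191863 202.86682292  46.73276711] 0.014717870750374595 [ 1.06610472  0.17946934 -0.0150996 ]
rows: [ 2.05  0.13 -0.13] -0.2
rows: [ 7.55  0.07 -0.14] -0.2
```

View pics/c8.png

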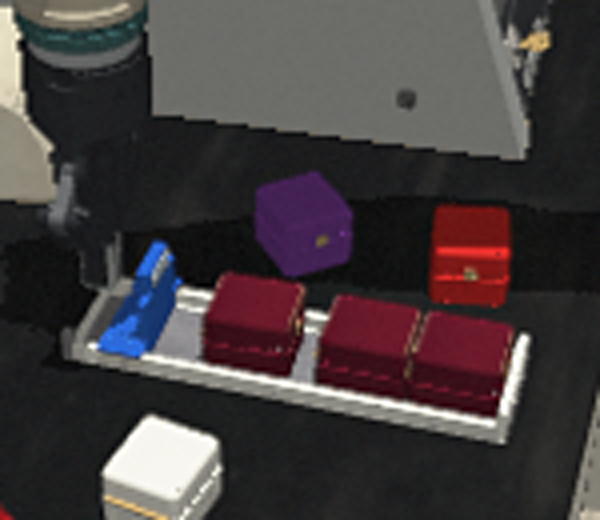

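The fingers stand behind the tab at (105,265). Push forward.

>>> play_rows --pt "0.9 0 0 -0.2 1" --pt "1.8 0 0 -0.2 1" --pt "2.6 0.1 0 -0.2 1" --pt "3.4 0.1 0 -0.2 1" --pt "4.2 0.1 0 -0.2 1" --pt "5 0.1 0 -0.2 1" --pt "5.8 0.1 0 -0.2 1" --pt "6.4 0.1 0 -0.2 1"

```text
clock: 13.25
eef_pos: [622.0, 203.1, 45.4]
tool_rot: [3.141, 0.0, -3.131]
force: [1.4, -0.5, 1.9]
width: 0.1
```

>>> play_rows --pt "0.2 0 0 0 1" --pt "0.4 0 0 0 1" --pt "0.6 0 0 0 1" --pt "0.6 0 0 0 1"

```text
clock: 13.65
eef_pos: [618.9, 203.2, 45.4]
tool_rot: [3.141, 0.004, -3.131]
force: [6.0, 0.6, -1.9]
width: -0.1
```

>>> play_rows --pt "0.1 0 0 0 1" --pt "0.2 0 0 0 1" --pt "0.2 0 0 0 1"

```text
clock: 13.95
eef_pos: [618.8, 203.2, 45.5]
tool_rot: [3.14, 0.008, -3.132]
force: [9.1, 0.7, -4.9]
width: 0.2
```

The push stopped at 618.8 with 9 N, against a predicted 612. I'll check for gaps before trusting it.

Run:
```python
from m import *
d=cam("side"); save(d,"c9.png",(240,120,370,220),6); rects(d,burg(d["img"])[:210],46,300);rects(d,blue(d["img"])[:200],65,60)
```

```text
z 46 px [313. 185.] xy 508.7 221.3 wh 170.5 89.2 ang 0.5 x 423.15445 594.138 y 177.11378 266.31354
z 46 px [337. 163.] xy 468.0 115.2 wh 51.2 108.2 ang 10.7 x 436.26987 499.42685 y 59.201546 171.57242
z 46 px [393.  26.] xy 435.7 -949.9 wh 89.6 448.5 ang 1.9 x 386.7341 487.81665 y -1172.5521 -726.87915
z 65 px [273. 179.] xy 601.3 243.5 wh 28.5 108.5 ang 12.2 x 577.6057 607.2356 y 187.43745 296.21732
```

View pics/c9.png

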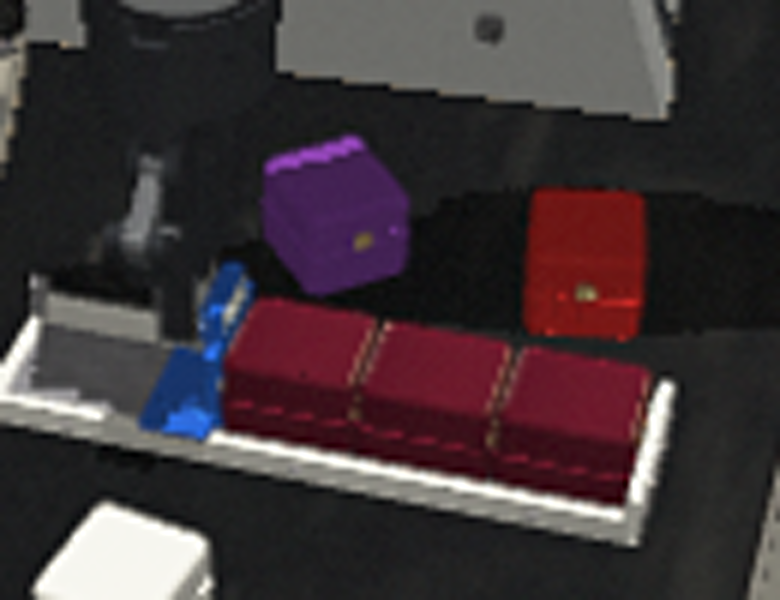

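The row looks closed: the seams at (365,370) and (505,400) are only clasp-wide, and the follower is against the last box. I'll press a little harder to confirm that nothing gives.

>>> play_rows --pt "0.2 0 0 0 1" --pt "0.4 0 0 0 1" --pt "0.6 0 0 0 1" --pt "0.6 0 0 0 1" --pt "0.6 0 0 0 1"

```text
clock: 14.5
eef_pos: [618.7, 203.1, 46.1]
tool_rot: [3.138, 0.019, -3.133]
force: [21.4, 0.8, -14.0]
width: -0.0
```

Run:
```python
from m import *
d=cam("side"); print(status.read_state()["force"],status.read_state()["eef_pos"])
rects(d,burg(d["img"])[:210],46,600)
# follower foot rear edge / tab top: compare with the parked picture, by points on known planes
import pickle
s=pickle.load(open("side0.pkl","rb"))
for q in (s,d):
    m=blue(q["img"])[:200]; c=max(blobs(m,60),key=cv2.contourArea)[:,0]
    top=c[c[:,1]<=c[:,1].min()+1].mean(0); bot=c[c[:,1]>=c[:,1].max()-1].mean(0); lef=c[c[:,0]<=c[:,0].min()+1].mean(0)
    print(top,plane(q,top,65),bot,plane(q,bot,19),lef,plane(q,lef,19))
```

```text
[ 20.35763973   1.20936273 -13.54875876] [618.71526067 203.13358984  46.0782107 ]
z 46 px [313. 186.] xy 508.6 221.7 wh 170.7 88.8 ang 0.2 x 423.15445 594.138 y 177.59676 266.31354
[259.2 160.4] [[653.45062775 188.42791715]] [251.         187.38461538] [[657.77320332 242.96777033]] [245.5        185.33333333] [[673.85677288 239.51538606]]
[277.8 164.4] [[603.52592739 190.61778351]] [269.88888889 191.44444444] [[607.52924819 243.84085787]] [264.5 188.5] [[623.99078249 237.09555008]]
```

Nothing gave at 21 N, and three image points agree that the follower travelled 50 mm. Back off gently, lift and look from above.

>>> play_rows --pt "-0.5 0 0 0 1" --pt "-1 0 0 0 1" --pt "-2 0 0 0 1" --pt "-3.5 0 0 0 1" --pt "-3.5 0 -4 0 1" --pt "-3.5 0 -8 0 1" --pt "-3.5 0 -12 0 1" --pt "-3.5 0 -15 0 1"

```text
clock: 15.35
eef_pos: [643.7, 203.5, 197.5]
tool_rot: [3.141, 0.0, -3.131]
force: [0.5, 0.6, -0.5]
width: 0.2
```

>>> play_rows --pt "0 5 0 0 1" --pt "0 10 0 0 1" --pt "0 15 0 0 1" --pt "0 20 0 0 1" --pt "0 25 0 0 1" --pt "0 25 0 0 1" --pt "0 25 0 0 1" --pt "0 25 0 0 1"

```text
clock: 16.15
eef_pos: [641.3, 451.2, 194.6]
tool_rot: [-3.139, -0.001, -3.132]
force: [0.6, 0.1, -0.1]
width: 0.6
```

Run:
```python
from m import *
a=cam("top"); b=cam("side"); s=status.read_state(); print(s["eef_pos"],s["force"],abs(s["qd"]).max())
print("top");rects(a,burg(a["img"])[:,300:350]*0+0,46) if 0 else None
m=burg(a["img"]); rects(a,m,46,300)
rects(a,blue(a["img"]),65,60)
A=cv2.resize(a["img"][125:275,265:385,::-1],(416,520),interpolation=cv2.INTER_CUBIC)
B=cv2.resize(b["img"][130:230,240:340,::-1],(380,380),interpolation=cv2.INTER_CUBIC)
cv2.imwrite("pics/c10.png",np.hstack([A,np.vstack([B,np.zeros((140,380,3),np.uint8)])]))
```

```text
[641.93908406 450.70035757 195.37210059] [0.45447286 0.04876005 0.48424924] 0.004068863172226402
top
z 46 px [378. 233.] xy 470.3 88.5 wh 56.3 68.0 ang 11.4 x 438.9238 501.3015 y 52.513885 123.586
z 46 px [127.  18.] xy 1014.1 691.6 wh 68.8 70.2 ang 73.4 x 974.4748 1054.4575 y 657.4463 725.4732
z 65 px [332. 175.] xy 602.5 200.0 wh 28.2 66.5 ang 1.2 x 589.13513 617.31915 y 166.77968 233.52765
```

The arm hides the lane from above, so I move it farther left and forward and measure by numbers only.

>>> play_rows --pt "4 2 0 0 1" --pt "8 4 0 0 1" --pt "12 6 0 0 1" --pt "16 8 0 0 1" --pt "20 10 0 0 1" --pt "24 12 0 0 1" --pt "28 14 0 0 1" --pt "30 15 0 0 1"

```text
clock: 17.05
eef_pos: [334.8, 601.6, 196.0]
tool_rot: [3.14, -0.003, -3.128]
force: [-1.6, 0.3, -0.7]
width: 0.1
```

Run:
```python
from m import *
import pickle
a=cam("top"); b=cam("side")
print("top");rects(a,burg(a["img"]),46,300);rects(a,blue(a["img"]),65,60)
g=a["img"][:,318:337].mean(1).round()
print([(r,*g[r].astype(int),int(plane(a,[[327,r]],46)[0,0])) for r in range(178,256,1)])
rects(b,burg(b["img"])[:210],46,300)
for n,d in(("top",a),("side",b)):
    o=pickle.load(open(n+"0.pkl","rb"))["img"]; df=(cv2.absdiff(o,d["img"]).max(2)>60).astype(np.uint8)
    print(n,[cv2.boundingRect(c) for c in blobs(df,60)])
```

```text
top
z 46 px [378. 233.] xy 470.7 88.6 wh 56.6 67.7 ang 10.6 x 438.95148 501.33273 y 52.415073 123.586
z 46 px [328. 218.] xy 510.6 204.6 wh 164.7 46.6 ang 0.3 x 428.38226 593.0133 y 181.53494 228.15791
z 46 px [127.  18.] xy 1013.9 691.5 wh 69.3 70.1 ang 72.2 x 974.4748 1054.4575 y 655.10474 725.5474
z 65 px [326. 176.] xy 604.0 208.5 wh 26.7 83.4 ang 1.2 x 590.13934 617.694 y 166.77968 250.0891
[(178, np.int64(85), np.int64(126), np.int64(215), 602), (179, np.int64(99), np.int64(127), np.int64(192), 600), (180, np.int64(98), np.int64(112), np.int64(153), 597), (181, np.int64(92), np.int64(83), np.int64(108), 595), (182, np.int64(95), np.int64(56), np.int64(72), 592), (183, np.int64(99), np.int64(38), np.int64(52), 590), (184, np.int64(101), np.int64(31), np.int64(46), 588), (185, np.int64(102), np.int64(30), np.int64(46), 585), (186, np.int64(103), np.int64(30), np.int64(46), 583), (187, np.int64(104), np.int64(30), np.int64(46), 581), (188, np.int64(105), np.int64(30), np.int64(46), 578), (189, np.int64(105), np.int64(30), np.int64(46), 576), (190, np.int64(106), np.int64(31), np.i
[... 3558 characters left out ...]
), np.int64(230), np.int64(225), 421)]
z 46 px [312. 185.] xy 508.7 222.1 wh 170.6 87.8 ang 0.5 x 423.15445 594.138 y 178.39049 266.31354
top [(39, 398, 58, 22), (349, 373, 51, 47), (389, 371, 50, 19), (0, 332, 18, 10), (0, 290, 154, 130), (318, 238, 22, 16), (228, 227, 27, 28), (317, 207, 21, 9), (308, 170, 37, 14), (308, 150, 36, 14)]
side [(506, 266, 54, 92), (297, 236, 32, 22), (361, 212, 56, 89), (464, 202, 41, 17), (367, 200, 63, 26), (491, 188, 24, 14), (530, 183, 30, 58), (330, 179, 18, 26), (299, 174, 14, 23), (462, 164, 17, 26), (263, 163, 20, 31), (244, 160, 22, 30), (408, 158, 26, 25), (374, 77, 21, 10), (362, 77, 34, 122), (456, 30, 43, 79), (434, 0, 64, 119), (363, 0, 104, 80)]
```

The row measures within tolerance, and neither view shows a change at the mouse or bottles. Hand in.

```bash
python3 -c "
from h import *
print(order.finish_job(), status.read_state()['clock'])"
```

```text
the job is handed in; nothing more can be done
the job is handed in; nothing more can be done
```

The dispenser is restocked and the job is handed in, after about 17 s on the robot clock. I pushed the two old boxes up to the lip in order. The new box went in behind them, upright and clasp forward, and I slid the follower up until the row was tight.

**Final checks, top view, tray frame (x):**

| Item | Measured | Allowed |
|---|---|---|
| Old front box | about −103 mm | −116 to −94 mm |
| Old rear box | about −47 mm | −62 to −36 mm |
| New box | about +10 mm | −6 to +22 mm |
| Follower travel (side view) | about 50 mm | over 42 mm |

- **Row position:** the row stands about 2–3 mm off the lane's centre line; the limit is 12 mm.
- **Firmness:** pressing the row with 21 N did not move it.
- **Surroundings:** neither camera showed any change at the mouse or the bottles. The arm was clear of everything.

**What disagreed:**
- Follower travel came out 4 mm short of the nominal 54 mm.
- The measured box spacing was about 57 mm against an expected 60 mm, and I did not track down why. Both results stay inside the limits.
- My last visual check was refused by the 12-picture limit, so the final verification is by numbers only.

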